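# Jack up the free end of the bench analyser and hold it

### The arm

A 7-joint arm with a two-finger parallel gripper is mounted at the origin on the work surface. World frame = base frame: x ahead of the robot, y to its left, z up, the work surface at z = 0. Lengths are in m, angles in rad, forces in N, time in s.
With the tool pointing down it reaches from about 0.375 to 0.925 m from the base axis. Payload 3.1 kg.
Tool frame: the origin (TCP) lies between the finger pads; the fingertips stand 19 mm ahead of it and the grasp point (between the pads) is the TCP; z points along the fingers, y is the line along which they close (so a half turn about z gives the same grasp; the last joint's range is limited). The gripper opens to 85 mm and grips with 20 to 120 N. Pads are 22 mm wide; open, the fingers measure 114 mm over their backs; the gripper's body (76 mm by 85 mm) begins 54 mm behind the grasp point. The pads swing forward as they close: fully open they stand 13 mm farther back than shut.
Start: joints at [-0.098, 0.383, 0.044, 1.598, -0.018, 1.161, -0.05], TCP at [0.65, 0, 0.25] pointing down, gripper open.
Joint ranges: [-2.61, 2.61], [-0.41, 2.15], [-1.48, 1.57], [0, 2.5], [-1.57, 4.71], [0.05, 1.97], [-2.85, 2.85]. Speed limits (rad/s): [2.79, 2.79, 3.14, 3.14, 3.14, 3.14, 3.14].

### API

Orientations are given as a unit quaternion [x, y, z, w].
In Python, from bench import move_ptp, movel, move_j, move_gripper, pause, inverse_kinematics, read_camera, camera_params, MotionError, sign_off, look_for, tip_of, read_time_s, read_qpos, read_joint_vel, read_effort, read_eef_pos, read_tcp_rot, read_ft_force, read_ft_torque, read_finger_gap, read_grasp_force gives the robot as it stands. Calls block until the motion is done:
- move_ptp(position, orientation): joint-space move of the TCP to a pose.
- movel(position, orientation=None, speed=0.15): straight line of the TCP; orientation=None keeps the orientation; speed is the mean speed in m/s.
- move_j(angles): joint-space move.
- move_gripper(opening, effort=None): finger opening in m; effort is the grip in N (None keeps the last); returns when the fingers have stopped.
- pause(seconds).
- inverse_kinematics(position, orientation): joint angles nearest the present ones, or None.
- read_camera(name): name is "scene" or "side" or "wrist"; returns the picture (384x512x3 uint8, red, green, blue); there is no depth.
- camera_params(name): a dict with "K" (3x3 intrinsics, pixels), "dist_coeffs" ([k1, k2, p1, p2, k3] as OpenCV has them; the pictures are not rectified), "camera_from_world" (4x4, takes a point from world to camera coordinates). Camera axes: x right, y down, z forward; pixel columns grow to the right and rows downward; lengths in m; the calibration is good to about 2 mm. A picture is of the moment at which its call begins: read the wrist's pose just before it. camera_params takes no time and is no camera call; for the wrist camera it gives the pose at the moment of the call.
A pose or a line that the arm cannot do raises MotionError and nothing moves.
- sign_off(): hands the job in; it is judged then, once.
Trained networks look in the newest picture that a camera, given by its name, has taken for a name from the list of things; names that differ only in an ending like _2 or _b are one class to them, and where a whole thing is asked for, a point or a joint stands for the part that bears it (a point fixed in the world has none). Each returns a list of dicts, best first, with "confidence" (0 to 1); they miss things now and then, are a little off and sometimes report something else, mostly with a low value. They report only what shows in the picture. A call takes as long as a camera call.
- look_for(camera, name): "at" ([column, row] in pixels, amid what is visible of it).
- tip_of(camera, name): "at" ([column, row] in pixels: a listed point, or the origin of a listed thing).
Readings, each from a call of its own:
- read_time_s(): time.
- read_qpos(): joint angles.
- read_joint_vel(): joint speeds.
- read_effort(): joint torques, N m.
- read_eef_pos(): TCP position.
- read_tcp_rot(): TCP orientation.
- read_ft_force(): force on the tool from outside, world axes, zero at the start.
- read_ft_torque(): the same for the moment, N m.
- read_finger_gap(): finger opening in m.
- read_grasp_force(): force on a finger pad.
Only numpy, scipy, OpenCV 4.12 (cv2) and the standard library are available. Lean on these libraries where they do the work, as an engineer would, in place of code of your own. Each camera call takes 0.05 s, during which the arm holds its last target. There are 200 camera calls.

### The job

Set the hand-lever jack on the bench with its saddle squarely under the marked round lift pad at the free end of the analyser. Give the pump handle a full trial stroke so the analyser rises, let the handle come all the way back up so the analyser settles again, then press the handle fully down again and finish while still holding it down, with the analyser's end raised on the jack. Do not lift or lean on the analyser with the arm, and leave the other things on the bench where they are.

Things in the scene. Friction and masses are not known exactly. Their poses are not given: they have to be found in the camera images.
- jack: grey hand-lever jack, loose, 0.81 kg give or take a fifth. Origin: underside of its base plate (x -160 to +120, 74 wide, 12 thick); its x axis points along the jack to the saddle, z up. Round saddle (40 dia) at x 90, carry block at x 15, handle pivot (axis along y) at x -20, z 58. The handle rises backwards (-x) above the base plate. It lifts only while the handle is pressed.
- carry_block (a point): centre of the top of the jack's upright carry block, the place to grip the jack from above: 45 long (jack's x), 28 wide (jack's y), top 85 above the bench, clear on both sides down to the base plate; the saddle is 75 ahead of it
- pump_handle (a joint): angle of the pump handle in rad: 0 = fully up (start, sprung; 0.42 rad above level), 0.42 = fully down (level, at its stop). Pressing down raises the saddle 71 mm per rad (30 mm in all). At the paddle this takes about 2 to 4 N free, 8 to 14 N with the analyser on the saddle; let go, it springs back up and the saddle sinks.
- paddle (a point): middle of the top face of the flat black paddle (50 long, 42 wide, 12 thick) at the end of the pump handle, the place to press. 150 from the pivot along the handle; about 125 above the bench with the handle up, 64 when fully down, swinging on an arc about the pivot, so it ends 15 farther from the pivot than it began (horizontally)
- saddle_top (a point): centre of the flat top of the jack's saddle; 70 above the bench when lowered, 100 when fully raised
- analyser: beige bench analyser (260 wide in its x, 400 long in its y, top 155 above the bench), hinged to the bench at its far end. Origin on the bench below the middle of its free end's face; its y axis points out of that face. The jack goes in from there, its x axis against the analyser's y. A square tab (36 by 55, at x -105) on that face is not the lift point.
- lift_pad (a point): centre of the underside of the lift pad, a round steel disc (44 dia, 10 thick, a cross on its top) on a bracket, 40 out from the free end's face; its place along the face varies (the bracket is clamped). 82 above the bench at rest: the lowered saddle passes below with 12 to spare, starts lifting it at handle 0.17 and raises it 18 (the analyser tilts 0.04 rad) in a full stroke
- dish: clear round dish, 90 dia, 16 high, lying on top of the analyser; a bystander, leave it; origin at its underside
- sample_jar: small jar, 48 dia, 62 high, on the bench; a bystander, leave it; origin at its underside
- weight: brass weight with a knob, 38 dia, 48 high, on the bench; a bystander, leave it; origin at its underside
- screwdriver: screwdriver lying on the bench; a bystander, leave it; origin at its underside
- wrench: wrench lying on the bench; a bystander, leave it; origin at its underside
- mug: white mug, 80 dia, 90 high; a bystander, leave it; origin at its underside

How it is judged:
By the outcome, as a careful person would: the job done as asked, in the order asked, and still so for the second after the job is handed in, while the arm keeps its last pose, push and grip.
It also fails if it takes over 64 s, if anything falls off the work surface, if the arm or the gripper's body presses on something with over 40 N, if the wrist force passes 120 N, or if a joint passes its speed limit or range.

## Working session

There is one attempt and no reset: what is moved stays moved. The work goes in short steps, each a Python script; the robot and the scene stay as the last script left them, time stands still between calls to the robot, and variables do not carry over. Pictures are saved under pics/ and viewed, at most 10 in all, crops included, and the job is handed in when it is done.

```bash
mkdir -p pics
cat > h.py <<'E'
from bench import *
import numpy as np, cv2
from scipy.spatial.transform import Rotation as R
def ray(cam,px,P=None):
    P=P or camera_params(cam);K=np.array(P["K"]);T=np.array(P["camera_from_world"])
    u=cv2.undistortPoints(np.array([[px]],float),K,np.array(P["dist_coeffs"]))[0,0]
    d=T[:3,:3].T@np.array([u[0],u[1],1]);return -T[:3,:3].T@T[:3,3],d/np.linalg.norm(d)
def atz(cam,px,z,P=None):
    o,d=ray(cam,px,P);return o+d*(z-o[2])/d[2]
def tri(rs):
    A=sum(np.eye(3)-np.outer(d,d) for o,d in rs);b=sum((np.eye(3)-np.outer(d,d))@o for o,d in rs);return np.linalg.solve(A,b)
def proj(cam,p,P=None):
    P=P or camera_params(cam);T=np.array(P["camera_from_world"]);
    return cv2.projectPoints(np.array([p],float),cv2.Rodrigues(T[:3,:3])[0],T[:3,3],np.array(P["K"]),np.array(P["dist_coeffs"]))[0][0,0]
def down(yaw): # tool x axis at yaw, z down
    c,s=np.cos(yaw),np.sin(yaw)
    return R.from_matrix(np.array([[c,s,0],[s,-c,0],[0,0,-1]])).as_quat()
def save(img,n): cv2.imwrite(f"pics/{n}.png",cv2.cvtColor(img,cv2.COLOR_RGB2BGR))
E
python3 - <<'E'
from h import *
a=[read_camera(c) for c in("scene","side")]
save(cv2.resize(a[0],(800,600)),"scene0");save(cv2.resize(a[1],(800,600)),"side0")
Z=dict(carry_block=.085,saddle_top=.07,paddle=.125,jack=0,lift_pad=.082,analyser=0,sample_jar=0,weight=0,mug=0,screwdriver=0,wrench=0,dish=.155)
for n,z in Z.items():
  for c in("scene","side"):
    for r in tip_of(c,n)[:2]: print(n,c,np.round(r["at"]),round(r["confidence"],2),atz(c,r["at"],z).round(3))
E
```

```text
carry_block scene [245. 160.] 0.95 [0.473 0.166 0.085]
carry_block side [258. 240.] 0.64 [0.472 0.149 0.085]
saddle_top scene [224. 174.] 0.57 [0.434 0.093 0.07 ]
saddle_top side [283. 238.] 0.56 [0.436 0.086 0.07 ]
paddle side [197. 247.] 0.59 [0.542 0.294 0.125]
jack scene [247. 177.] 0.82 [0.481 0.163 0.   ]
jack scene [187. 208.] 0.39 [ 0.362 -0.043  0.   ]
jack side [249. 265.] 0.82 [0.479 0.174 0.   ]
lift_pad scene [236. 234.] 0.4 [ 0.582 -0.103  0.082]
lift_pad side [285. 179.] 0.58 [ 0.582 -0.11   0.082]
analyser side [302. 204.] 0.73 [ 0.519 -0.128  0.   ]
analyser side [284. 237.] 0.41 [0.472 0.027 0.   ]
sample_jar scene [294. 254.] 0.6 [ 0.749 -0.047  0.   ]
sample_jar side [236. 188.] 0.7 [ 0.736 -0.041  0.   ]
weight scene [189. 207.] 0.61 [ 0.365 -0.035  0.   ]
weight side [326. 246.] 0.74 [ 0.361 -0.029  0.   ]
mug scene [306. 122.] 0.7 [0.561 0.507 0.   ]
mug side [128. 328.] 0.62 [0.559 0.509 0.   ]
screwdriver scene [326. 219.] 0.76 [0.791 0.116 0.   ]
screwdriver side [193. 205.] 0.5 [0.776 0.119 0.   ]
wrench scene [326. 163.] 0.51 [0.707 0.341 0.   ]
wrench side [149. 258.] 0.84 [0.7   0.346 0.   ]
wrench side [286. 176.] 0.25 [ 0.652 -0.212  0.   ]
dish scene [160. 307.] 0.66 [ 0.535 -0.42   0.155]
dish side [348. 126.] 0.59 [ 0.555 -0.429  0.155]
```

View pics/scene0.png

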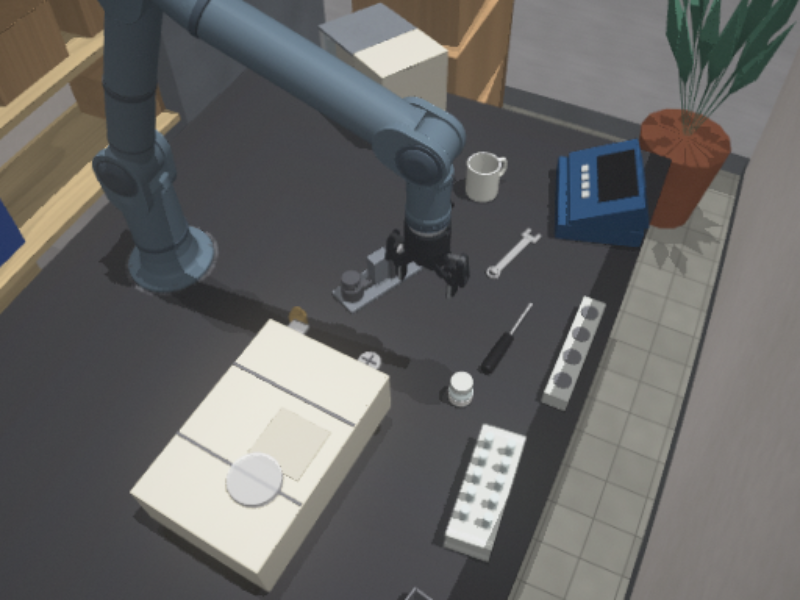

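View pics/side0.png

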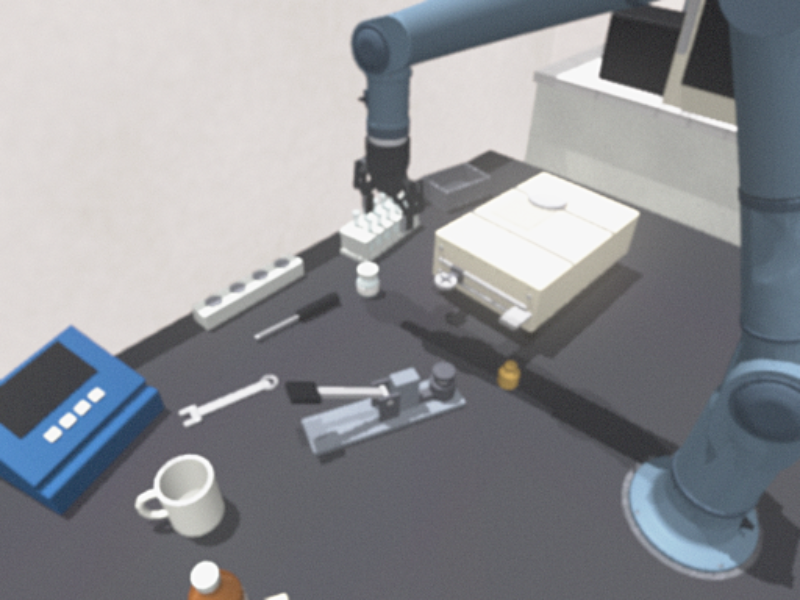

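The jack runs from its saddle at scene (352,283) back to under the gripper. The lift pad with its cross is at (370,360), and the square tab is at (299,327). The weight is next to the tab and the jar is right of the pad. Next I'll work out the analyser's yaw from the corners of its top, then look from above.

Run:
```python
from h import *
s=512/800
for c,pp in (("scene",[(272,322),(389,377),(266,584),(135,492)]),("side",[(529,290),(437,235),(545,174),(638,213)])):
    q=[atz(c,np.array(p)*s,.155)[:2] for p in pp]; print(c,np.round(q,3)); 
    for i,j in((1,0),(1,2),(2,3),(3,0)): d=q[j]-q[i]; print(i,j,np.degrees(np.arctan2(d[1],d[0])).round(1),np.linalg.norm(d).round(3))
yaw=np.arctan2(-.204,-.107)
def go(yaw,pos):
    for k in (0,np.pi):
        try: move_ptp(pos,down(yaw+k)); return k
        except MotionError as e: print(e)
for nm,pos,y in (("pad",[.60,-.06,.30],np.radians(-110)),("jack",[.475,.16,.27],yaw)):
    print(go(y,pos),read_qpos()); P=camera_params("wrist"); im=read_camera("wrist"); save(im,"w_"+nm)
    for n,z in dict(carry_block=.085,saddle_top=.07,paddle=.125,lift_pad=.092,weight=0,analyser=0).items():
        for r in tip_of("wrist",n)[:1]: print(n,np.round(r["at"]),round(r["confidence"],2),atz("wrist",r["at"],z,P).round(3))
print(read_time_s())
a=np.hstack([cv2.imread("pics/w_pad.png"),cv2.imread("pics/w_jack.png")]); cv2.imwrite("pics/w1.png",cv2.resize(a,(800,300)))
```

```text
scene [[ 0.4   -0.138]
 [ 0.649 -0.149]
 [ 0.647 -0.55 ]
 [ 0.378 -0.524]]
1 0 177.3 0.25
1 2 -90.4 0.401
2 3 174.5 0.27
3 0 86.7 0.387
side [[ 0.4   -0.112]
 [ 0.633 -0.137]
 [ 0.611 -0.533]
 [ 0.365 -0.521]]
1 0 173.9 0.234
1 2 -93.2 0.397
2 3 177.1 0.247
3 0 85.1 0.41
0 [ 0.32531803  0.27978447 -0.35365077  1.64371963  0.10140242  1.2362927
  2.74333874]
saddle_top [429. 231.] 0.69 [0.441 0.08  0.07 ]
lift_pad [262. 122.] 0.76 [ 0.58  -0.102  0.092]
weight [440. 112.] 0.73 [ 0.369 -0.031  0.   ]
analyser [299.  68.] 0.8 [ 0.517 -0.14   0.   ]
0 [ 0.07454499  0.11473759 -0.50704886  1.90421272  0.06246774  1.13679146
  2.20053986]
carry_block [258. 163.] 0.89 [0.471 0.15  0.085]
saddle_top [255.  78.] 0.67 [0.437 0.081 0.07 ]
paddle [266. 342.] 0.55 [0.542 0.302 0.125]
5.375
```

View pics/w1.png

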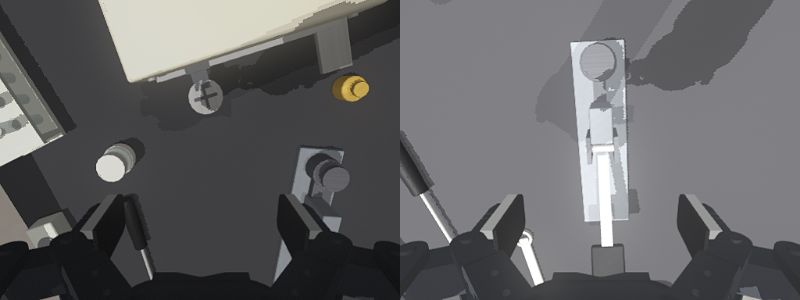

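Run:
```python
from h import *
P=camera_params("wrist"); T=np.array(P["camera_from_world"])
W=np.eye(4);W[:3,:3]=R.from_quat(read_tcp_rot()).as_matrix();W[:3,3]=read_eef_pos()
C=T@W
W2=np.eye(4);W2[:3,:3]=R.from_quat(down(np.radians(-110))).as_matrix();W2[:3,3]=[.6,-.06,.3]
P2=dict(P);P2["camera_from_world"]=C@np.linalg.inv(W2)
f=lambda x,y,z,P,o=0:atz("wrist",((x-o)/.78125,y/.78125),z,P)[:2]
ang=lambda d:np.degrees(np.arctan2(d[1],d[0])).round(1)
q=[f(*p,.012,P,400) for p in((572,42),(585,222),(625,40),(628,222))]
print(np.round(q,3),ang(q[0]-q[1]),ang(q[2]-q[3]),[np.linalg.norm(q[i]-q[j]).round(3) for i,j in((0,1),(2,3),(0,2),(1,3))])
m=(q[0]+q[2])/2-(q[1]+q[3])/2; print("mid",ang(m), "saddle",f(598,58,.07,P,400),"paddle",f(608,258,.125,P,400))
a=f(131,82,.155,P2);b=f(342,19,.155,P2);print("edge",a,b,ang(a-b))
print("pad",f(206,97,.092,P2),"tab",ang(f(318,72,.1,P2)-f(350,66,.1,P2)))
# edge extraction
im=cv2.imread("pics/w_pad.png"); g=cv2.cvtColor(im,cv2.COLOR_BGR2GRAY)
pts=[]
for x in range(185,420,5):
    col=g[:110,x].astype(int); r=np.where(col>180)[0]
    if len(r): pts.append((x,r.max()))
l=cv2.fitLine(np.array(pts,np.float32),cv2.DIST_HUBER,0,.01,.01).ravel();print(l, pts[::8])
a=atz("wrist",(l[2]-80*l[0],l[3]-80*l[1]),.155,P2);b=atz("wrist",(l[2]+80*l[0],l[3]+80*l[1]),.155,P2);print(a,b,ang((a-b)[:2]))
```

```text
[[0.457 0.04 ]
 [0.575 0.292]
 [0.392 0.071]
 [0.512 0.326]] -115.1 -115.2 [np.float64(0.279), np.float64(0.281), np.float64(0.072), np.float64(0.072)]
mid -115.2 saddle [0.43636612 0.07740572] paddle [0.53496839 0.29076996]
edge [ 0.64355979 -0.14496877] [ 0.43424413 -0.12948555] -4.2
pad [ 0.57860662 -0.10014076] tab -9.6
[  0.9466118   -0.32237566 287.3749      64.29855   ] [(185, np.int64(98)), (225, np.int64(86)), (265, np.int64(73)), (305, np.int64(59)), (345, np.int64(45)), (385, np.int64(28))]
[ 0.60709529 -0.14353147  0.155     ] [ 0.48793889 -0.13897333  0.155     ] -2.2
```

Run:
```python
from h import *
im=cv2.imread("pics/w_pad.png"); g=cv2.cvtColor(im,cv2.COLOR_BGR2GRAY)
P=camera_params("wrist"); T=np.array(P["camera_from_world"])
W=np.eye(4);W[:3,:3]=R.from_quat(read_tcp_rot()).as_matrix();W[:3,3]=read_eef_pos()
W2=np.eye(4);W2[:3,:3]=R.from_quat(down(np.radians(-110))).as_matrix();W2[:3,3]=[.6,-.06,.3]
P2=dict(P);P2["camera_from_world"]=T@W@np.linalg.inv(W2)
pts=[]
for x in range(185,420,5):
    r=np.where(g[:110,x]>180)[0]
    if len(r): pts.append(atz("wrist",(x,r.max()),.155,P2)[:2])
l=cv2.fitLine(np.array(pts,np.float32),cv2.DIST_HUBER,0,.001,.001).ravel();print("edge",l,np.degrees(np.arctan(l[1]/l[0])))
y=np.radians(-115.2)
b=[.470,.150]
movel([*b,.15],down(y)); movel([*b,.055],down(y),speed=.08)
move_gripper(0.0,80); print(read_finger_gap(),read_grasp_force(),read_ft_force())
movel([*b,.10],speed=.08); print(read_ft_force(),read_ft_torque())
for t in (-100,-93): print(t,inverse_kinematics([.584,.06,.1],down(np.radians(t))),inverse_kinematics([.584,-.026,.06],down(np.radians(t))))
save(cv2.resize(read_camera("side"),(800,600)),"side1");print(read_time_s())
```

```text
edge [ 0.9993994  -0.03465311  0.5466765  -0.14127922] -1.9858747
0.027198024901786546 79.24829721450806 [ 0.23233997 -1.44837757  2.94590982]
[-0.791483   -0.17406985 -7.94331818] [-0.12221276  0.06875646  0.00635979]
-100 [ 0.193529    0.48462914 -0.44639422  1.84614717  0.26632338  0.86980593
  2.5858187 ] [ 0.29987759  0.53362861 -0.39718814  1.86845382  0.27950659  0.79407898
  2.72182033]
-93 [ 0.21085015  0.48876254 -0.4680088   1.84529785  0.28011776  0.87279955
  2.69750197] [ 0.32032415  0.53827192 -0.42255178  1.86743869  0.29802128  0.79803048
  2.82988709]
8.9917
```

View pics/side1.png

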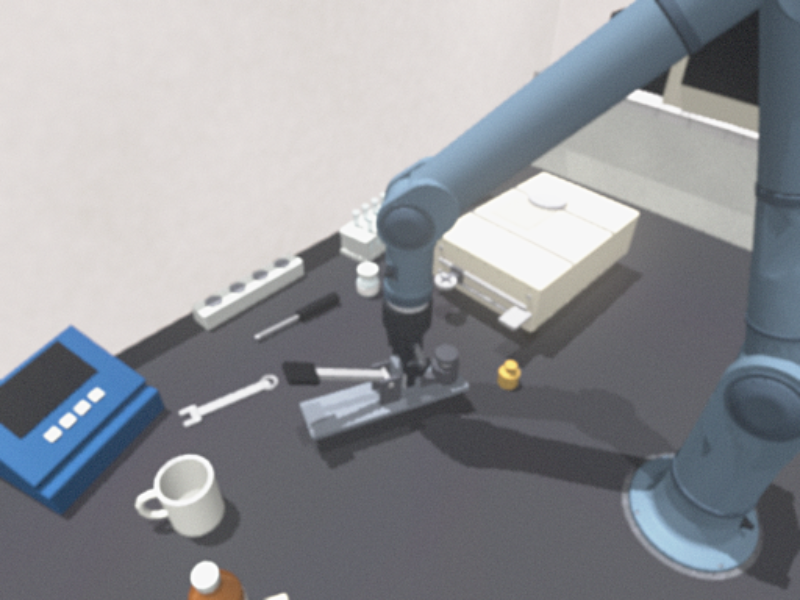

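The jack is lifted cleanly, with about 8 N on the wrist. Next I'll carry it to a staging spot in front of the pad and look from there.

Run:
```python
from h import *
y=np.radians(-92.7); x=np.array([np.cos(y),np.sin(y)]); pad=np.array([.5795,-.101])
b=pad-x*.165
move_ptp([*b,.10],down(y)); print(read_qpos()[6],read_eef_pos())
P=camera_params("wrist"); im=read_camera("wrist"); save(im,"w2"); np.save("P2.npy",np.array(P["camera_from_world"]))
for n,z in dict(saddle_top=.115,lift_pad=.092).items():
    for r in tip_of("wrist",n)[:2]: print(n,np.round(r["at"]),round(r["confidence"],2),atz("wrist",r["at"],z,P).round(4))
print("exp saddle",b+.075*x,read_time_s())
```

```text
2.6956874347006345 [0.58708078 0.06223098 0.09864183]
saddle_top [258.  82.] 0.73 [ 0.583  -0.0141  0.115 ]
exp saddle [ 0.58373958 -0.01109991] 9.775
```

View pics/w2.png

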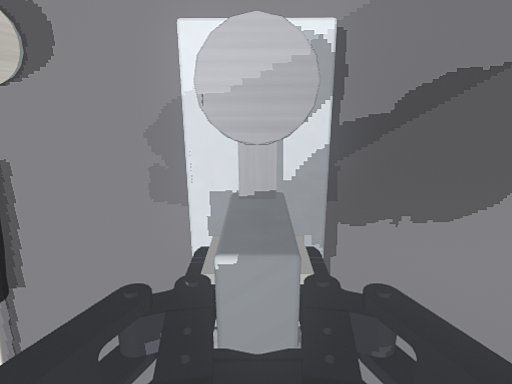

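Wrist view: the jack sits straight in the hand, with the saddle at (258,78), within about 2 mm of where I expected it. I'll lower it and slide it in.

Run:
```python
from h import *
y=np.radians(-92.7); x=np.array([np.cos(y),np.sin(y)]); pad=np.array([.5795,-.101])
b=pad-x*.165
movel([*b,.0595],down(y),speed=.08); print(read_ft_force())
e=pad-x*.075
movel([*e,.0595],down(y),speed=.06); print(read_ft_force(),read_eef_pos(),read_qpos()[6])
im=read_camera("wrist");P=camera_params("wrist")
for n,z in dict(saddle_top=.074,lift_pad=.092).items():
    for r in tip_of("wrist",n)[:2]: print(n,np.round(r["at"]),round(r["confidence"],2),atz("wrist",r["at"],z,P).round(4))
s=read_camera("side")
sc=read_camera("scene"); u,v=proj("side",[.58,-.1,.09]).astype(int);u2,v2=proj("scene",[.58,-.1,.09]).astype(int)
f=lambda i,u,v:cv2.resize(i[v-45:v+45,u-45:u+45],(300,300),interpolation=cv2.INTER_CUBIC)
save(np.vstack([np.hstack([cv2.resize(im,(400,300)),f(s,u,v)]),]),"c3"); print(read_time_s())
```

```text
[ 0.36907297  0.28935741 -7.43249563]
[-0.04422328  0.30116356 -7.02760357] [ 0.5830781  -0.02527065  0.05954385] 2.808347964260782
saddle_top [259. 316.] 0.19 [ 0.5826 -0.0166  0.074 ]
lift_pad [258.  84.] 0.96 [ 0.5794 -0.1005  0.092 ]
12.3333
```

View pics/c3.png

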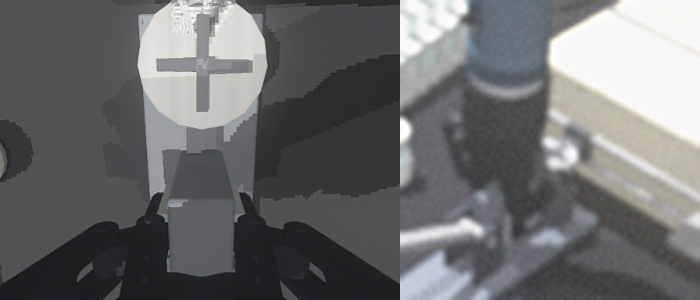

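The pad's cross at (203,65) sits centred over the saddle and lines up with the jack, less than 1 mm off by my numbers. I'll set the jack down, release it and move to the paddle.

Run:
```python
from h import *
y=np.radians(-92.7); x=np.array([np.cos(y),np.sin(y)]); pad=np.array([.5795,-.101]); e=pad-x*.075
z=.0595
while z>.051 and read_ft_force()[2]<-1.0:
    z-=.001; movel([*e,z],speed=.03)
print(z,read_ft_force(),read_eef_pos())
move_gripper(.085); print(read_finger_gap(),read_ft_force())
movel([*e,.20],speed=.15)
move_gripper(0,30)
# back, camera view over the paddle from behind
p=pad-x*.247
move_ptp([*p,.19],down(y)); print(read_eef_pos(),read_qpos()[6])
im=read_camera("wrist");P=camera_params("wrist");read_camera("side");read_camera("scene")
for c in("wrist","side","scene"):
  for n,z in dict(saddle_top=.070,lift_pad=.092,carry_block=.085,paddle=.125).items():
    for r in tip_of(c,n)[:1]: print(c,n,np.round(r["at"]),round(r["confidence"],2),atz(c,r["at"],z,P if c=="wrist" else None).round(4))
print(p,read_time_s())
save(np.hstack([cv2.resize(im,(400,300)),cv2.resize(read_camera("side"),(400,300))]),"c4")
```

```text
0.05449999999999999 [-3.01086954 -1.56529556  3.8278558 ] [ 0.58331455 -0.0260958   0.05559902]
0.08493668510551128 [-0.21098724 -0.84013486  0.49864268]
[0.59113473 0.14568837 0.18985192] 2.5142645293027632
wrist paddle [258. 216.] 0.63 [0.5911 0.141  0.125 ]
side saddle_top [285. 184.] 0.39 [ 0.5739 -0.1002  0.07  ]
side lift_pad [287. 178.] 0.69 [ 0.5767 -0.1078  0.092 ]
side carry_block [269. 189.] 0.77 [ 0.5859 -0.0337  0.085 ]
side paddle [230. 205.] 0.71 [0.5885 0.1316 0.125 ]
scene lift_pad [236. 231.] 0.47 [ 0.5786 -0.1007  0.092 ]
scene carry_block [248. 211.] 0.82 [ 0.5766 -0.0189  0.085 ]
scene paddle [274. 169.] 0.95 [0.5917 0.1375 0.125 ]
[0.59113529 0.1457258 ] 17.5417
```

View pics/c4.png

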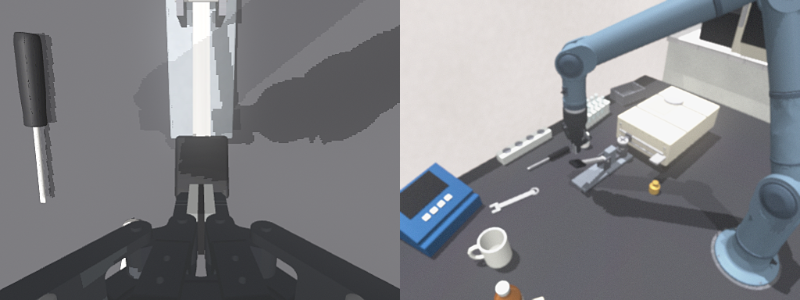

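The jack stands under the pad, and the paddle is below the closed fingertips at wrist (202,165). I'll do the trial stroke along the paddle's arc, reading the force as I go.

```bash
cat > stroke.py <<'E'
from h import *
y=np.radians(-92.7); x=np.array([np.cos(y),np.sin(y)]); pad=np.array([.5795,-.101])
piv=pad-x*.110
def at(th,dz=0):
    h=.150*np.cos(th)-.006*np.sin(th); z=.058+.150*np.sin(th)+.006*np.cos(th)
    return [*(piv-x*h),z+.019+dz]
def press():
    movel(at(.42,.004),down(y),speed=.05)
    for th in np.linspace(.36,0,7):
        movel(at(th),speed=.05); print(round(th,2),read_ft_force().round(1) if hasattr(read_ft_force(),'round') else read_ft_force())
    dz=0
    while read_ft_force()[2]<20 and dz>-.008:
        dz-=.001; movel(at(0,dz),speed=.03)
    print("end",dz,np.round(read_ft_force(),1),np.round(read_eef_pos(),4))
    return dz
E
python3 - <<'E'
from stroke import *
print(atz("wrist",(202/.78125,137/.78125),.115), at(.42))
A=read_camera("side");A2=read_camera("scene")
press(); pause(.5)
B=read_camera("side");B2=read_camera("scene"); t=[tip_of("side","lift_pad")[:1],tip_of("side","paddle")[:1],tip_of("scene","paddle")[:1]];print(t,read_time_s())
c=lambda i,cam:(lambda u,v:cv2.resize(i[v-60:v+60,u-80:u+80],(400,300),interpolation=cv2.INTER_CUBIC))(*proj(cam,[.58,-.05,.09]).astype(int))
save(np.vstack([np.hstack([c(A,"side"),c(B,"side")]),np.hstack([c(A2,"scene"),c(B2,"scene")])]),"c5")
E
```

```text
[0.58893345 0.12062493 0.115     ] [np.float64(0.5910183175660116), np.float64(0.14324533413064794), np.float64(0.14364260160080938)]
0.36 [0.4 0.1 3.1]
0.3 [ 0.5 -0.2  2. ]
0.24 [-1.3 -1.6  8.4]
0.18 [-2.  -1.4  8.5]
0.12 [-2.2 -1.1  8.9]
0.06 [-1.8 -0.6  9.2]
0.0 [-1.8 -1.8 10.4]
end -0.005 [-7.4 -3.7 23. ] [0.5921 0.1584 0.0819]
[[{'at': [286.4, 174.4], 'confidence': 0.47}], [{'at': [225.4, 227.1], 'confidence': 0.68}], []] 23.1
```

View pics/c5.png

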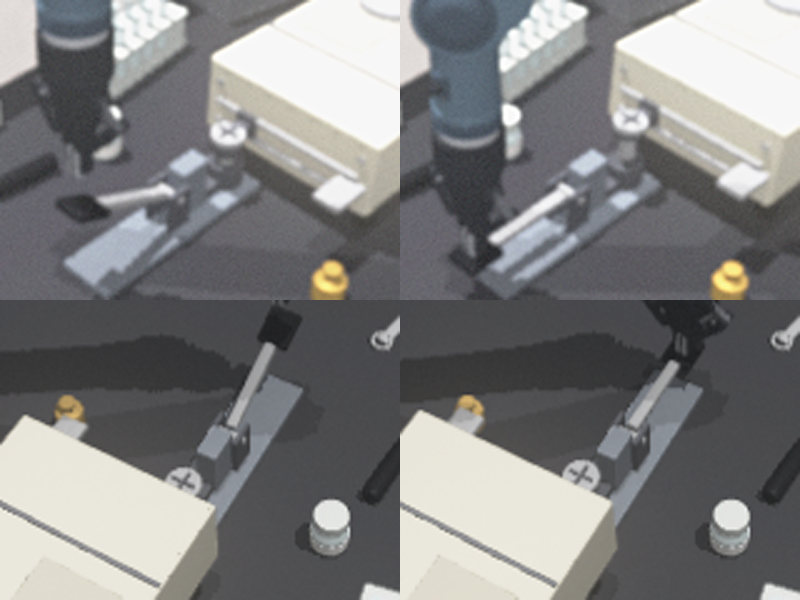

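The pressed view shows the handle level and the analyser raised, with the pad seated on the saddle at side (630,125). Now I'll let it back up, check it settles, and press again.

Run:
```python
from stroke import *
for th in np.linspace(.06,.42,7): movel(at(th),speed=.06)
movel(at(.42,.025),speed=.08); pause(1.0)
print("free",np.round(read_ft_force(),1))
A=read_camera("side");A2=read_camera("scene")
for c in("side","scene"):
  for n,z in dict(paddle=.125,carry_block=.085,lift_pad=.092).items():
    for r in tip_of(c,n)[:1]: print(c,n,np.round(r["at"]),round(r["confidence"],2),atz(c,r["at"],z).round(4))
print(read_time_s())
c=lambda i,cam:(lambda u,v:cv2.resize(i[v-60:v+60,u-80:u+80],(400,300),interpolation=cv2.INTER_CUBIC))(*proj(cam,[.58,-.05,.09]).astype(int))
save(np.hstack([c(A,"side"),c(A2,"scene")]),"c6")
```

```text
free [-0.2  0.3  0.8]
side paddle [231. 204.] 0.71 [0.5914 0.1247 0.125 ]
side carry_block [268. 192.] 0.81 [ 0.5771 -0.0198  0.085 ]
side lift_pad [284. 180.] 0.58 [ 0.5729 -0.0917  0.092 ]
scene paddle [276. 167.] 0.82 [0.5951 0.1506 0.125 ]
scene carry_block [248. 211.] 0.89 [ 0.5775 -0.0185  0.085 ]
scene lift_pad [235. 232.] 0.61 [ 0.5798 -0.1048  0.092 ]
27.15
```

View pics/c6.png

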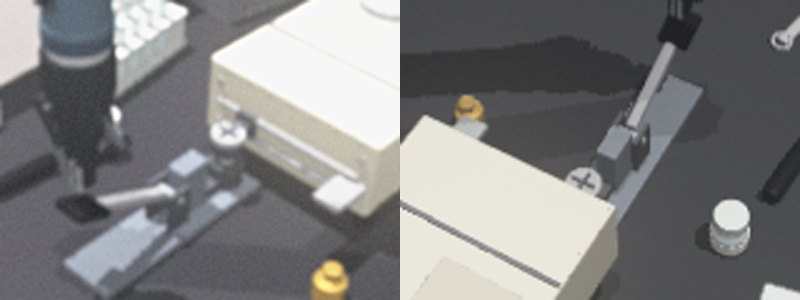

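The handle is fully up again, the analyser has settled, and the jack hasn't moved. Its base corners and the pad are at the same pixels as before. Now the final press.

Run:
```python
from stroke import *
press(); pause(1.0); print(np.round(read_ft_force(),1),np.round(read_eef_pos(),4))
B=read_camera("side");B2=read_camera("scene");print(read_time_s())
c=lambda i,cam:(lambda u,v:cv2.resize(i[v-60:v+60,u-80:u+80],(400,300),interpolation=cv2.INTER_CUBIC))(*proj(cam,[.58,-.05,.09]).astype(int))
save(np.hstack([c(B,"side"),c(B2,"scene")]),"c7")
```

```text
0.36 [0.6 1.4 2.5]
0.3 [1.5 0.1 2.6]
0.24 [-2.1 -2.3  8.9]
0.18 [-1.7 -2.4  8.7]
0.12 [-2.8 -1.8  8.2]
0.06 [-2.1 -2.2  9.9]
0.0 [-3.4 -1.6  9.7]
end -0.005 [-7.3 -4.1 23.4] [0.5921 0.1586 0.082 ]
[-7.9 -2.9 23.3] [0.5921 0.1586 0.082 ]
32.475
```

View pics/c7.png

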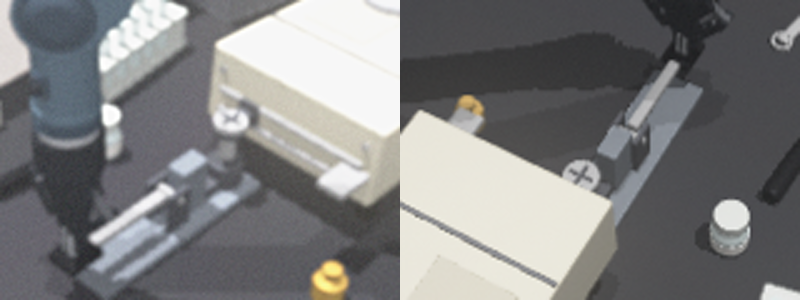

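The handle is at its stop, held at a steady 23 N, and the pad is raised on the saddle. Handing in.

```bash
python3 -c "
from bench import *
print(sign_off())"
```

```text
the job is handed in; nothing more can be done
None
```

I handed the job in at about 32 s: the jack is squarely under the lift pad, the trial stroke and full return are done, and the arm is still holding the handle down with the analyser's end raised.

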